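Nip a glued stack in the screw press

TASK

Slide the glued stack gently all the way into the press, square against both back stop pins and about central under the platen. Then screw the press down with its T-handle, half turn after half turn clockwise, until the platen bears firmly on the stack with about 100 N; do not crush the stack by overtightening. Leave the stack clamped, let go of the handle, and leave the other things on the table where they are.

Things in the scene. Friction and masses are not known exactly. Their poses are not given: they have to be found in the camera images.
- press: Bench nipping press (grey painted cast iron) fixed to the table; position and yaw differ. Origin on the table under the screw's axis; x points from the open front (robot's side) to the back, y to the left, z up. Bed: flat plate from x -165 to +135 mm, y +-135 mm, top at z 30 mm, level and plain.
- bed_axis (a point): Point on the bed's top under the screw's axis, axes as the press. Two columns of 24 mm (38 mm collars in the lowest 10 mm) stand at y +-108 mm from it and carry the crosshead with the screw's nut: x +-26, y +-131 mm, 150 to 178 mm above the table (column nuts to 192 mm, boss of 60 mm in the middle).
- bar_mid (a point): Centre of the T-handle's bar, on the screw's axis; z up, y axis along the bar. Steel bar 15 mm thick, level, with ball ends of 27 mm whose centres lie 88 mm either side of the axis; 38 mm hub in the middle, 20 mm below to 14 mm above the bar. About 60 mm from the axis is a good place to hold. At the start about 262 mm above the table, the bar within 0.45 rad of the press's y.
- handle: The T-handle with its screw; origin and axes as bar_mid. Turned clockwise seen from above it goes down with the platen, 20 mm per turn (10 mm per half turn), right-hand thread. The thread drags with a steady 0.5 N m (8 N at 60 mm from the axis) and stays where left; each 100 N of platen force adds 0.32 N m (5.3 N at 60 mm), so a turning moment of about 0.8 N m presses right (50 to 160 N will do).
- platen: Platen hung on the screw, x +-90, y +-66 mm, axes as the press; it slides up and down and does not turn. Origin: centre of its underside, at the start about 83 mm above the table. It must come down 11 to 21 mm to meet the stack, that is about 0.55 to 1.05 turns.
- stack: Loose stack of glued card panels between two plywood pressing boards, 200 (x) x 140 (y) mm, 34 to 40 mm thick (differs), about 0.6 to 1.3 kg. At the start it lies on the bed, partly under the platen, 50 to 78 mm short of the stops and slightly askew. Origin: centre of its underside; x points to the back of the press. Pressed, it gives about 1 mm per 40 N; above 220 N it is crushed.
- stack_front (a point): Middle of the stack's lower back-facing edge, the one that goes against the stops (100 mm ahead of the stack's origin along its x).
- stack_rear (a point): Middle of the stack's lower edge on the robot's side, where it is pushed (100 mm behind the stack's origin).
- stops: The two steel back stop pins on the bed, 14 mm thick, 26 mm high above the bed, at x 107, y +-45 mm in the press frame (origin and axes as the press). Pushing the stack onto them with more than 40 N would dent it.
- stop_line (a point): Point on the bed midway between the stop pins, on the line that touches their front sides (x 100 mm in the press frame); axes as the press. The stack is home when stack_front meets this point.
- glue: Bystander: white glue bottle, 52 mm thick, 125 mm tall, beside the press; origin under its centre.
- house_a: Bystander: small card house, 44 mm wide, 62 mm tall, beside the press; origin under its centre.
- house_b: Bystander: larger card house, 50 mm wide, 77 mm tall; origin under its centre.
- folder: Bystander: bone folder, 161 x 22 x 5 mm, lying on the table near the front corner of the press; origin under its centre.
- cutter: Bystander: card cutter with grey handle, 200 x 24 x 14 mm; origin under its handle.
- tape: Bystander: tape ring, 90 mm across, 24 mm high; origin under its centre.
- roller: Bystander: rubber hand roller, 160 x 114 x 32 mm; origin under the middle of the rubber roll.
Things that resemble listed ones, but are neither listed nor needed, are in the scene too. What is shaped like the stack but blue or purple is not meant.

How it is judged:
By the outcome, as a careful person would: the job done as asked, in the order asked, and still so for the second after the job is handed in, with the robot touching nothing.
It also fails if it takes over 72 s, if anything falls off the work surface, if the arm or the gripper's body presses on something with over 40 N, if the wrist force passes 120 N, or if a joint passes its speed limit or range.

ROBOT

A 6-joint arm with a two-finger parallel gripper is mounted at the origin on the work surface. World frame = base frame: x ahead of the robot, y to its left, z up, the work surface at z = 0. Lengths are in mm, angles in rad, forces in N, time in s.
With the tool pointing down it reaches from about 350 to 775 mm from the base axis. Payload 7.3 kg.
Tool frame: the origin (TCP) lies at the very end of the fingers, on their centre line; the grasp point (between the pads) lies bot.grip_point_offset behind it (bot.grip_point_offset is the distance from the TCP to the grasp point, in mm); z points along the fingers, y is the line along which they close (so a half turn about z gives the same grasp; the last joint's range is limited). The gripper opens to 92 mm and grips with 3 to 60 N. Pads are 19 mm wide; open, the fingers measure 130 mm over their backs; the gripper's body (75 mm by 190 mm) begins 47 mm behind the grasp point.
Start: joints at [1.08, 0.342, 1.524, -0, 1.275, -0.146], TCP at [177.441, 494.125, 226.741] pointing down, gripper open.
Joint ranges: [-2.53, 2.53], [-0.77, 2.02], [0.04, 2.7], [-1, 4.14], [0.28, 2.66], [-3.11, 3.11]. Speed limits (rad/s): [2.57, 2.57, 3.14, 3.14, 3.14, 3.14].

INTERFACE

Orientations are given as [roll, pitch, yaw] about the fixed x, y, z axes, in that order (R = Rz(yaw) Ry(pitch) Rx(roll)).
In Python, from plant import bot gives the robot as it stands. The module is installed in compiled form; this text tells all that it offers.
- The arm moves only by the tool carry_out, never from a script. Its argument "plan" is a list of rows, each an object of numbers: "tx", "ty", "tz": the shift along the world's x, y, z in mm; "rx", "ry", "rz": the turn, a rotation vector about the world's x, y, z in rad. A call has 1 to 12 rows; each row shifts and turns the commanded pose from where the row before left it; what a row does not reach is not made up. A row lasts 1/10 s, in which the tool goes at most 50 mm and 8.59 degrees, less where a joint would pass 70% of its speed; a pose out of reach is approached as far as the arm can. A call with a gripper value outside its range is refused whole. "gripper" is the closure, from 0 (fully open) to 1 (shut), set as the call begins (left out, the last holds). The fingers move at their own pace and stop on an object; the grip force is fixed at half the most. Time passes only in rows, so rows that do not move let the fingers close. It gives the time, the measured TCP pose, the force, the opening and the grip force at its end, in the units of the state.
- bot.get_obs(): the state, without advancing time (a new reading comes with each control period).
- bot.capture(name): name is "side" or "top"; returns the picture (480x640x3 uint8, red, green, blue); there is no depth.
- bot.camera_model(name): a dict with "camera_matrix" (3x3 intrinsics, pixels), "dist" ([k1, k2, p1, p2, k3] as OpenCV has them; the pictures are not rectified), "R" (3x3) and "t" (3): a world point X has camera coordinates R X + t. Camera axes: x right, y down, z forward; pixel columns grow to the right and rows downward; lengths in mm; the calibration is good to about 2 mm. A picture is of the moment at which its call begins. camera_model takes no time and is no camera call.
- bot.close_job(): hands the job in; it is judged then, once.
The state is a dict: "time": time; "joint_positions": joint angles; "dq": joint speeds; "tau": joint torques, N m; "tool_pos": TCP position; "tcp_rot": TCP orientation; "contact_force": force on the tool from outside, world axes, zero at the start; "moment": the same for the moment, N m; "grip_width": finger opening in mm; "finger_force": force on a finger pad.
Only numpy, scipy, OpenCV 4.12 (cv2) and the standard library are available. Lean on these libraries where they do the work, as an engineer would, in place of code of your own. Each camera call takes 0.05 s, during which the arm holds its last target. There are 200 camera calls.

## Working session

There is one attempt and no reset: what is moved stays moved. The work goes in short steps, Python scripts to look and compute and a tool call to move; the robot and the scene stay as the last step left them, time stands still between calls to the robot, and variables do not carry over. Pictures are saved under pics/ and viewed, at most 10 in all, crops included, and the job is handed in when it is done.

Besides the shell and the picture viewer there is one more tool, called after ">>>" in YAML: its name, and indented under it one key for each argument. carry_out: Moves the arm, as the interface text tells. Its arguments: {"type":"object","properties":{"plan":{"type":"array"},"gripper":{"type":"number"}},"required":["plan"]}

```bash
mkdir -p pics; python3 - <<'E'
from plant import bot
import cv2
o=bot.get_obs(); print({k:o[k] for k in ('time','tool_pos','tcp_rot','contact_force','grip_width')},bot.grip_point_offset)
for n in('side','top'):
    cv2.imwrite(f'pics/{n}0.png',bot.capture(n)[:,:,::-1]); m=bot.camera_model(n); print(n,m)
E
```

```text
{'time': 0.0, 'tool_pos': array([177.26247063, 493.74697465, 226.04367555]), 'tcp_rot': array([-3.14005149e+00, -2.02339685e-04,  2.79678104e+00]), 'contact_force': array([ 0.17580289, -1.04523194,  0.0018286 ]), 'grip_width': 91.83487660588719} 18.8
side {'camera_matrix': array([[467.84812927,   0.        , 321.43137412],
       [  0.        , 467.84812927, 239.65539481],
       [  0.        ,   0.        ,   1.        ]]), 'dist': array([-0.08151772,  0.        ,  0.        ,  0.        ,  0.        ]), 'R': array([[ 0.83981699, -0.54284994, -0.00462346],
       [-0.35459037, -0.542081  , -0.76184898],
       [ 0.41106338,  0.64145314, -0.64773819]]), 't': array([-461.1094249 ,  309.10322756, 1014.03725376])}
top {'camera_matrix': array([[528.09369725,   0.        , 326.65880769],
       [  0.        , 528.09369725, 240.76210689],
       [  0.        ,   0.        ,   1.        ]]), 'dist': array([-0.13132737,  0.        ,  0.        ,  0.        ,  0.        ]), 'R': array([[-0.02939908, -0.9995042 , -0.01127165],
       [-0.99691664,  0.03013999, -0.07244851],
       [ 0.07275232,  0.00910697, -0.99730846]]), 't': array([  27.64993808,  540.17816895, 1491.93685134])}
```

View pics/side0.png

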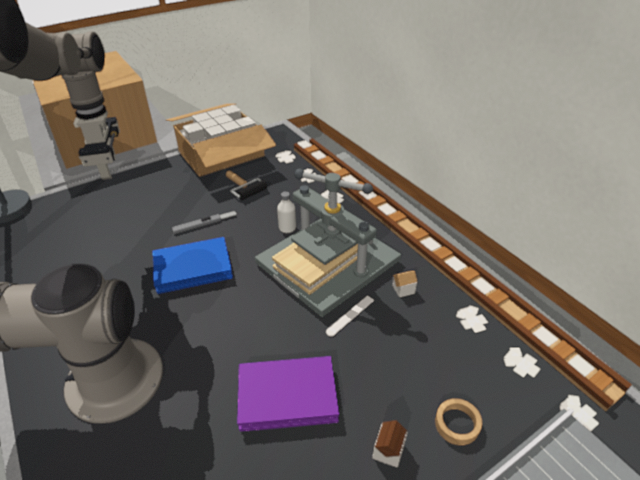

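View pics/top0.png

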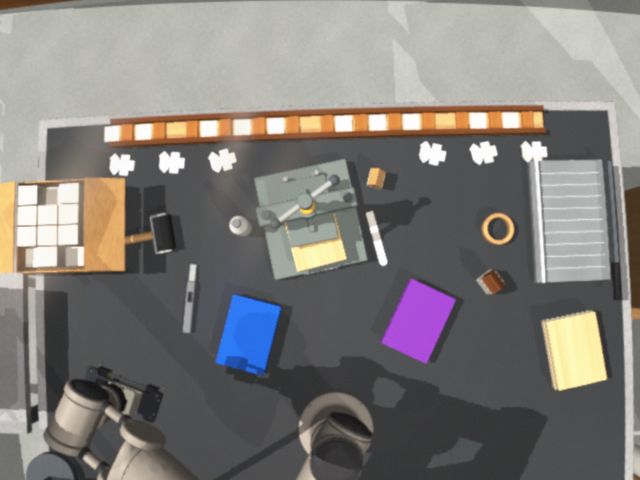

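The top view shows the press at about (307,215) with a wood-coloured stack in it at (318,253). Candidates for the stack are:
- the wood-coloured one in the press, top (318,253)
- the wood-coloured pile at top right (575,350), which is not on the bed
- the blue one (248,333)
- the purple one (419,320)

I choose the one in the press, and check it in close crops.

```bash
python3 - <<'E'
import cv2
def crop(src,x0,y0,w,h,s,out):
    im=cv2.imread(src)[y0:y0+h,x0:x0+w]; im=cv2.resize(im,None,fx=s,fy=s,interpolation=cv2.INTER_CUBIC)
    for i in range(0,w,10):
        cv2.putText(im,str(x0+i),(i*s,8),0,.3,(0,0,255),1); cv2.line(im,(i*s,10),(i*s,16),(0,0,255),1)
    for j in range(0,h,10):
        cv2.putText(im,str(y0+j),(0,j*s+4),0,.3,(0,0,255),1); cv2.line(im,(20,j*s),(26,j*s),(0,0,255),1)
    cv2.imwrite(out,im)
crop('pics/top0.png',245,155,133,128,6-2+0 if 0 else 4,'pics/t1.png') if 0 else crop('pics/top0.png',250,155,125,98+32,4,'pics/t1.png')
crop('pics/side0.png',250,165,155,150,4,'pics/s1.png')
E
```

```text
(no output)
```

View pics/t1.png

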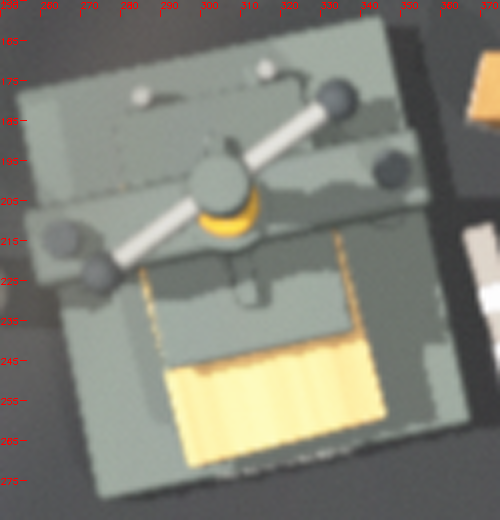

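View pics/s1.png

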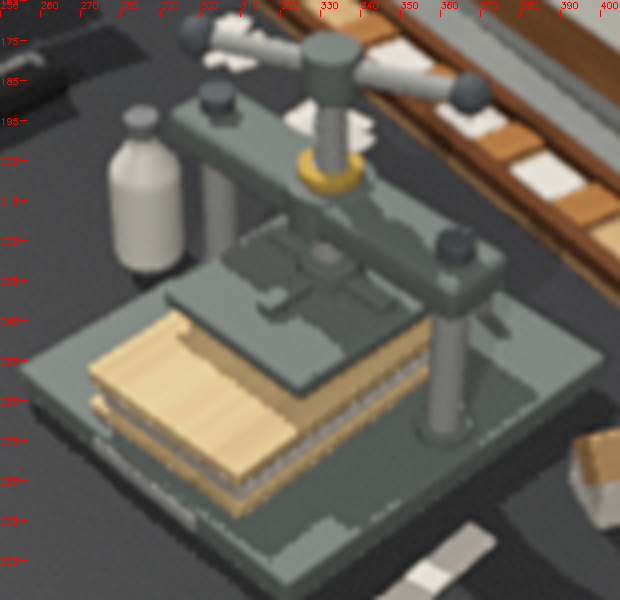

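The crops confirm the choice: the wood and card stack sits under the platen. Its front top corners are at top (297,272) and (346,259), and the stop pins at (285.5,179) and (316.5,172). The bar balls are at (334.5,179) and (275,223.5). Next I fit the poses.

```bash
cat > h.py <<'E'
import numpy as np, cv2
from plant import bot
from scipy.optimize import least_squares
M={n:bot.camera_model(n) for n in('side','top')}
def proj(n,P):
    m=M[n]; return cv2.projectPoints(np.array(P,float).reshape(-1,3),cv2.Rodrigues(m['R'])[0],m['t'],m['camera_matrix'],m['dist'])[0][:,0]
def place(p,L):
    c,s=np.cos(p[2]),np.sin(p[2]); L=np.array(L,float).reshape(-1,3)
    return np.c_[p[0]+c*L[:,0]-s*L[:,1],p[1]+s*L[:,0]+c*L[:,1],L[:,2]]
def ray(n,uv,z):
    m=M[n]; d=np.r_[cv2.undistortPoints(np.array([[uv]],float),m['camera_matrix'],m['dist'])[0,0],1]
    C=-m['R'].T@m['t']; d=m['R'].T@d; return C+d*(z-C[2])/d[2]
E
python3 - <<'E'
from h import *
h=.375
PR=[('top',135,135,30,254.5,179.2),('top',135,-135,30,345,159.2),('top',-165,-135,30,367,260),('top',-165,135,30,275,279.2),
('top',107,45,56,285.5,178.8),('top',107,-45,56,316.5,171.8),('top',0,108,192,265.5,215),('top',0,-108,192,347.8,197.2),
('side',0,108,192,304.2,188.2),('side',0,-108,192,364,225.7),('side',-165,135,30,255.5,257.2),('side',-165,-135,30,322,311.2),('side',135,-135,30,400.7,253.7)]
def res(f,pts): return np.concatenate([proj(n,f(n,l))[0]-np.array(uv)+h for n,l,uv in pts])
pts=[(a[0],a[1:4],a[4:]) for a in PR]
f=least_squares(lambda p:res(lambda n,l:place(p,l),pts),[500,50,.1],x_scale=[100,100,1])
p=f.x; print('press',p); print(f.fun.reshape(-1,2).round(1).tolist())
B=[('top',(0,88,0),(275,223.5)),('top',(0,-88,0),(334.5,179.2)),('side',(0,88,0),(298.7,173.2)),('side',(0,-88,0),(367,188.2))]
g=least_squares(lambda q:res(lambda n,l:place(q[:3],l)+[0,0,q[3]],B),[p[0],p[1],p[2],262],x_scale=[100,100,1,100])
print('bar',g.x,'rel',g.x[2]-p[2]); print(g.fun.reshape(-1,2).round(1).tolist())
S=[('top',(-100,70,1),(297,271.7)),('top',(-100,-70,1),(346.2,258.7)),('side',(-100,-70,1),(309.5,284.5)),('side',(-100,-70,0),(310,294)),('side',(-100,70,1),(272.5,257.7)),('side',(-100,70,0),(273,266.2))]
k=least_squares(lambda q:res(lambda n,l:place(q[:3],(l[0],l[1],30+l[2]*q[3])),S),[p[0]-60,p[1],p[2],37],x_scale=[100,100,1,30])
q=k.x; print('stack',q); print(k.fun.reshape(-1,2).round(1).tolist())
c,s=np.cos(p[2]),np.sin(p[2]); R=np.array([[c,s],[-s,c]])
print('stack rel press',R@(q[:2]-p[:2]),q[2]-p[2])
for nm,uv,z in(('glue',(240,226),60),('houseA',(375,177),50),('folder1',(371,212),5),('folder2',(383,264),5)): print(nm,ray('top',uv,z).round())
print('rear',place(q,(-100,0,30)))
E
```

```text
press [6.20153786e+02 5.90218058e+01 1.82731394e-01]
[[-0.4, -1.0], [0.6, -0.8], [1.2, 0.2], [0.2, 1.0], [0.3, 0.4], [0.4, 0.7], [-0.1, -0.3], [0.3, -0.3], [-0.2, -0.7], [-0.2, -1.7], [-1.4, -0.8], [-0.1, -0.1], [0.6, -0.1]]
bar [6.20248198e+02 6.03312797e+01 6.14987180e-01 2.64512528e+02] rel 0.432255786480151
[[0.5, -0.1], [-0.7, 0.7], [0.7, 0.1], [-0.0, -0.3]]
stack [5.69944389e+02 5.01953281e+01 2.19754977e-01 3.36056984e+01]
[[0.0, -0.7], [-0.2, -0.2], [-0.0, 0.1], [-0.2, -0.0], [-0.4, -0.0], [0.0, 0.8]]
stack rel press [-50.9773761    0.44433343] 0.03702358284198412
glue [587. 253.  60.]
houseA [ 716. -131.   50.]
folder1 [ 622. -119.    5.]
folder2 [ 470. -149.    5.]
rear [[472.34929939  28.39627821  30.        ]]
```

The press is at (620, 59) with yaw 0.183. The stack is about 51 mm short and 0.037 rad askew, 34 mm thick, so its top is at about z 64. The bar yaw is 0.615 at z 264, and all of this agrees with the given sizes. I will push with both fingers open and in line with the press's y, so the stack squares itself.

>>> carry_out:
  plan:
    - {"tx": 22.2, "ty": -39, "rz": 0.044}
    - {"tx": 22.2, "ty": -39, "rz": 0.044}
    - {"tx": 22.2, "ty": -39, "rz": 0.044}
    - {"tx": 22.2, "ty": -39, "rz": 0.044}
    - {"tx": 22.2, "ty": -39, "rz": 0.044}
    - {"tx": 22.2, "ty": -39, "rz": 0.044}
    - {"tx": 22.2, "ty": -39, "rz": 0.044}
    - {"tx": 22.2, "ty": -39, "rz": 0.044}
    - {"tx": 22.2, "ty": -39, "rz": 0.044}
    - {"tx": 22.2, "ty": -39, "rz": 0.044}
    - {"tx": 22.2, "ty": -39, "rz": 0.044}
    - {"tx": 22.2, "ty": -39, "rz": 0.044}
  gripper: 0

```text
invalid input at $.plan[0]: expected keys tx, ty, tz, rx, ry, rz
```

>>> carry_out:
  plan:
    - {"tz": -30}
    - {"tz": -30}
    - {"tz": -30}
    - {"tz": -30}
    - {"tz": -25}
    - {"tz": -20}
    - {"tz": -15}
    - {"tz": 0}
    - {"tz": 0}

```text
invalid input at $.plan[0]: expected keys tx, ty, tz, rx, ry, rz
```

>>> carry_out:
  plan:
    - {"tx": 22.2, "ty": -39, "tz": 0, "rx": 0, "ry": 0, "rz": 0.044}
    - {"tx": 22.2, "ty": -39, "tz": 0, "rx": 0, "ry": 0, "rz": 0.044}
    - {"tx": 22.2, "ty": -39, "tz": 0, "rx": 0, "ry": 0, "rz": 0.044}
    - {"tx": 22.2, "ty": -39, "tz": 0, "rx": 0, "ry": 0, "rz": 0.044}
    - {"tx": 22.2, "ty": -39, "tz": 0, "rx": 0, "ry": 0, "rz": 0.044}
    - {"tx": 22.2, "ty": -39, "tz": 0, "rx": 0, "ry": 0, "rz": 0.044}
    - {"tx": 22.2, "ty": -39, "tz": 0, "rx": 0, "ry": 0, "rz": 0.044}
    - {"tx": 22.2, "ty": -39, "tz": 0, "rx": 0, "ry": 0, "rz": 0.044}
    - {"tx": 22.2, "ty": -39, "tz": 0, "rx": 0, "ry": 0, "rz": 0.044}
    - {"tx": 22.2, "ty": -39, "tz": 0, "rx": 0, "ry": 0, "rz": 0.044}
    - {"tx": 22.2, "ty": -39, "tz": 0, "rx": 0, "ry": 0, "rz": 0.044}
    - {"tx": 22.2, "ty": -39, "tz": 0, "rx": 0, "ry": 0, "rz": 0.044}
  gripper: 0

```text
time: 1.3
tool_pos: [444.3, 24.3, 226.6]
tcp_rot: [3.141, -0.0, -2.957]
contact_force: [0.8, 0.9, 0.2]
grip_width: 92.0
finger_force: 0.0
```

>>> carry_out:
  plan:
    - {"tx": 0, "ty": 0, "tz": -30, "rx": 0, "ry": 0, "rz": 0}
    - {"tx": 0, "ty": 0, "tz": -35, "rx": 0, "ry": 0, "rz": 0}
    - {"tx": 0, "ty": 0, "tz": -35, "rx": 0, "ry": 0, "rz": 0}
    - {"tx": 0, "ty": 0, "tz": -35, "rx": 0, "ry": 0, "rz": 0}
    - {"tx": 0, "ty": 0, "tz": -25, "rx": 0, "ry": 0, "rz": 0}
    - {"tx": 0, "ty": 0, "tz": -20, "rx": 0, "ry": 0, "rz": 0}
    - {"tx": 0, "ty": 0, "tz": 0, "rx": 0, "ry": 0, "rz": 0}
    - {"tx": 0, "ty": 0, "tz": 0, "rx": 0, "ry": 0, "rz": 0}

```text
time: 2.1
tool_pos: [443.8, 26.1, 46.9]
tcp_rot: [3.141, -0.001, -2.958]
contact_force: [0.5, -0.6, 0.2]
grip_width: 91.8
finger_force: 0.0
```

>>> carry_out:
  plan:
    - {"tx": 3.93, "ty": 0.73, "tz": 0, "rx": 0, "ry": 0, "rz": 0}
    - {"tx": 3.93, "ty": 0.73, "tz": 0, "rx": 0, "ry": 0, "rz": 0}
    - {"tx": 3.93, "ty": 0.73, "tz": 0, "rx": 0, "ry": 0, "rz": 0}
    - {"tx": 3.93, "ty": 0.73, "tz": 0, "rx": 0, "ry": 0, "rz": 0}
    - {"tx": 3.93, "ty": 0.73, "tz": 0, "rx": 0, "ry": 0, "rz": 0}
    - {"tx": 3.93, "ty": 0.73, "tz": 0, "rx": 0, "ry": 0, "rz": 0}
    - {"tx": 3.93, "ty": 0.73, "tz": 0, "rx": 0, "ry": 0, "rz": 0}
    - {"tx": 3.93, "ty": 0.73, "tz": 0, "rx": 0, "ry": 0, "rz": 0}
    - {"tx": 3.93, "ty": 0.73, "tz": 0, "rx": 0, "ry": 0, "rz": 0}
    - {"tx": 3.93, "ty": 0.73, "tz": 0, "rx": 0, "ry": 0, "rz": 0}
    - {"tx": 3.93, "ty": 0.73, "tz": 0, "rx": 0, "ry": 0, "rz": 0}
    - {"tx": 3.93, "ty": 0.73, "tz": 0, "rx": 0, "ry": 0, "rz": 0}

```text
time: 3.3
tool_pos: [489.3, 35.0, 46.6]
tcp_rot: [3.141, -0.004, -2.958]
contact_force: [-5.7, -0.2, 2.3]
grip_width: 91.6
finger_force: 3.3
```

>>> carry_out:
  plan:
    - {"tx": 2.95, "ty": 0.55, "tz": 0, "rx": 0, "ry": 0, "rz": 0}
    - {"tx": 2.95, "ty": 0.55, "tz": 0, "rx": 0, "ry": 0, "rz": 0}
    - {"tx": 2.95, "ty": 0.55, "tz": 0, "rx": 0, "ry": 0, "rz": 0}
    - {"tx": 1.97, "ty": 0.36, "tz": 0, "rx": 0, "ry": 0, "rz": 0}
    - {"tx": 1.97, "ty": 0.36, "tz": 0, "rx": 0, "ry": 0, "rz": 0}
    - {"tx": 1.97, "ty": 0.36, "tz": 0, "rx": 0, "ry": 0, "rz": 0}

```text
time: 3.9
tool_pos: [504.0, 37.7, 46.6]
tcp_rot: [3.141, -0.004, -2.958]
contact_force: [-6.5, -0.6, 2.8]
grip_width: 91.8
finger_force: 3.3
```

>>> carry_out:
  plan:
    - {"tx": 0.98, "ty": 0.18, "tz": 0, "rx": 0, "ry": 0, "rz": 0}
    - {"tx": 0.98, "ty": 0.18, "tz": 0, "rx": 0, "ry": 0, "rz": 0}
    - {"tx": 0.98, "ty": 0.18, "tz": 0, "rx": 0, "ry": 0, "rz": 0}
    - {"tx": 0.98, "ty": 0.18, "tz": 0, "rx": 0, "ry": 0, "rz": 0}

```text
time: 4.3
tool_pos: [507.9, 38.4, 46.6]
tcp_rot: [3.141, -0.004, -2.958]
contact_force: [-5.7, -1.8, 3.1]
grip_width: 91.9
finger_force: 3.3
```

>>> carry_out:
  plan:
    - {"tx": 0.98, "ty": 0.18, "tz": 0, "rx": 0, "ry": 0, "rz": 0}

```text
time: 4.4
tool_pos: [508.8, 38.6, 46.6]
tcp_rot: [3.141, -0.004, -2.958]
contact_force: [-6.2, -1.4, 4.1]
grip_width: 92.0
finger_force: 3.3
```

>>> carry_out:
  plan:
    - {"tx": 0.98, "ty": 0.18, "tz": 0, "rx": 0, "ry": 0, "rz": 0}

```text
time: 4.5
tool_pos: [509.8, 38.8, 46.6]
tcp_rot: [3.141, -0.004, -2.958]
contact_force: [-7.0, -1.2, 3.0]
grip_width: 91.8
finger_force: 3.3
```

>>> carry_out:
  plan:
    - {"tx": 0.98, "ty": 0.18, "tz": 0, "rx": 0, "ry": 0, "rz": 0}

```text
time: 4.6
tool_pos: [510.0, 38.8, 46.5]
tcp_rot: [3.141, -0.006, -2.958]
contact_force: [-10.0, -2.9, 6.6]
grip_width: 91.7
finger_force: 5.8
```

>>> carry_out:
  plan:
    - {"tx": 0.98, "ty": 0.18, "tz": 0, "rx": 0, "ry": 0, "rz": 0}

```text
time: 4.7
tool_pos: [510.1, 38.9, 46.5]
tcp_rot: [3.14, -0.008, -2.958]
contact_force: [-14.0, -3.9, 8.7]
grip_width: 91.8
finger_force: 7.3
```

>>> carry_out:
  plan:
    - {"tx": 0.5, "ty": 0.09, "tz": 0, "rx": 0, "ry": 0, "rz": 0}

```text
time: 4.8
tool_pos: [510.1, 38.9, 46.4]
tcp_rot: [3.14, -0.009, -2.958]
contact_force: [-14.7, -3.9, 9.1]
grip_width: 91.8
finger_force: 7.7
```

>>> carry_out:
  plan:
    - {"tx": 0.98, "ty": 0.18, "tz": 0, "rx": 0, "ry": 0, "rz": 0}
    - {"tx": 0.5, "ty": 0.1, "tz": 0, "rx": 0, "ry": 0, "rz": 0}
    - {"tx": 0, "ty": 0, "tz": 0, "rx": 0, "ry": 0, "rz": 0}

```text
time: 5.1
tool_pos: [510.1, 38.9, 46.4]
tcp_rot: [3.14, -0.012, -2.958]
contact_force: [-18.2, -5.1, 11.5]
grip_width: 91.9
finger_force: 9.5
```

>>> carry_out:
  plan:
    - {"tx": -3, "ty": -0.5, "tz": 0, "rx": 0, "ry": 0, "rz": 0}
    - {"tx": -10, "ty": -1.8, "tz": 0, "rx": 0, "ry": 0, "rz": 0}
    - {"tx": -20, "ty": -3.7, "tz": 0, "rx": 0, "ry": 0, "rz": 0}
    - {"tx": -25, "ty": -4.6, "tz": 0, "rx": 0, "ry": 0, "rz": 0}
    - {"tx": 0, "ty": 0, "tz": 40, "rx": 0, "ry": 0, "rz": 0}
    - {"tx": 0, "ty": 0, "tz": 45, "rx": 0, "ry": 0, "rz": 0}
    - {"tx": 0, "ty": 0, "tz": 45, "rx": 0, "ry": 0, "rz": 0}
    - {"tx": 0, "ty": 0, "tz": 45, "rx": 0, "ry": 0, "rz": 0}
    - {"tx": 0, "ty": 0, "tz": 45, "rx": 0, "ry": 0, "rz": 0}
    - {"tx": 0, "ty": 0, "tz": 40, "rx": 0, "ry": 0, "rz": 0}
    - {"tx": 0, "ty": 0, "tz": 0, "rx": 0, "ry": 0, "rz": 0}

```text
time: 6.2
tool_pos: [459.9, 28.6, 312.5]
tcp_rot: [-3.138, 0.012, -2.958]
contact_force: [1.2, 0.5, -0.1]
grip_width: 92.1
finger_force: 0.0
```

```bash
python3 - <<'E'
from plant import bot
import cv2
print(bot.get_obs()['joint_positions'],bot.get_obs()['moment'])
def crop(src,x0,y0,w,h,s,out):
    im=src[y0:y0+h,x0:x0+w,::-1]; im=cv2.resize(im,None,fx=s,fy=s,interpolation=cv2.INTER_CUBIC)
    for i in range(0,w,10):
        cv2.putText(im,str(x0+i),(i*s,8),0,.3,(0,0,255),1)
    for j in range(0,h,10):
        cv2.putText(im,str(y0+j),(0,j*s+4),0,.3,(0,0,255),1)
    return im
a=crop(bot.capture('side'),250,165,155,150,3,0); b=crop(bot.capture('top'),250,155,110,150,3,0)
import numpy as np
cv2.imwrite('pics/c2.png',np.hstack([a,b]))
E
```

```text
[-1.04443907e-01  1.57313627e-01  1.53522843e+00  1.08147213e-04
  1.43668854e+00 -1.85868790e+00] [-0.01065847  0.02671534  0.01852297]
```

View pics/c2.png

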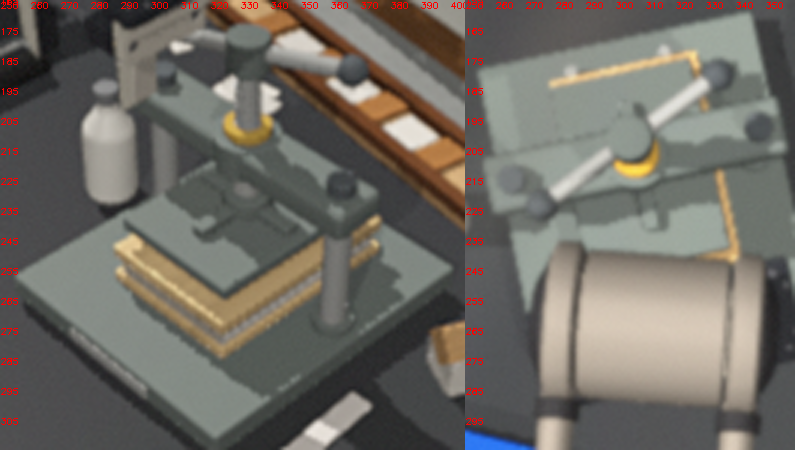

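The stack's back edge runs from top (278,183.3) to (326.7,172.7). It is parallel to the pin line, (285.3,179) to (316.3,172.3), and just in front of it. I check this numerically.

```bash
python3 - <<'E'
from h import *
p=np.array([620.2,59.0,.1827]); c,s=np.cos(p[2]),np.sin(p[2]); R=np.array([[c,s],[-s,c]])
for n,uv,z in [('top',(278,183.0),64),('top',(326.5,172.3),64),('top',(340,240.5),64),('side',(288.7,247.3),64),('side',(324,275),64),('side',(324,284),30),('side',(290,256),30),('top',(285.3,179),56),('top',(316.3,172.3),56)]:
    print(n,uv,(R@(ray(n,np.array(uv)-.375,z)[:2]-p[:2])).round(1))
o=bot.get_obs(); print(o['tool_pos'],o['tcp_rot'],o['time'])
E
```

```text
top (278, 183.0) [99.4 68.2]
top (326.5, 172.3) [100.  -71.4]
top (340, 240.5) [-95.9 -67.6]
side (288.7, 247.3) [-95.7  67.8]
side (324, 275) [-99.8 -73.8]
side (324, 284) [-98.7 -72.5]
side (290, 256) [-92.6  68.6]
top (285.3, 179) [107.8  46.2]
top (316.3, 172.3) [107.8 -43.5]
[457.70576337  28.85161221 307.27391482] [-3.14107571e+00  2.36722797e-03 -2.95830047e+00] 6.3
```

The stack is home: its back edge is at x≈99.7 mm, square within about 0.005 rad, and about 2 mm off centre. Next I go above the right-hand end of the bar, 60 mm from the axis.

>>> carry_out:
  plan:
    - {"tx": 19.7, "ty": -1.8, "tz": 0, "rx": 0, "ry": 0, "rz": -0.114}
    - {"tx": 19.7, "ty": -1.8, "tz": 0, "rx": 0, "ry": 0, "rz": -0.114}
    - {"tx": 19.7, "ty": -1.8, "tz": 0, "rx": 0, "ry": 0, "rz": -0.114}
    - {"tx": 19.7, "ty": -1.8, "tz": 0, "rx": 0, "ry": 0, "rz": -0.114}
    - {"tx": 19.7, "ty": -1.8, "tz": 0, "rx": 0, "ry": 0, "rz": -0.114}
    - {"tx": 19.7, "ty": -1.8, "tz": 0, "rx": 0, "ry": 0, "rz": -0.114}
    - {"tx": 19.7, "ty": -1.8, "tz": 0, "rx": 0, "ry": 0, "rz": -0.114}
    - {"tx": 19.7, "ty": -1.8, "tz": 0, "rx": 0, "ry": 0, "rz": -0.114}
    - {"tx": 19.7, "ty": -1.8, "tz": 0, "rx": 0, "ry": 0, "rz": -0.114}
    - {"tx": 19.7, "ty": -1.8, "tz": 0, "rx": 0, "ry": 0, "rz": -0.114}
    - {"tx": 0, "ty": 0, "tz": 0, "rx": 0, "ry": 0, "rz": 0}
    - {"tx": 0, "ty": 0, "tz": 0, "rx": 0, "ry": 0, "rz": 0}

```text
time: 7.5
tool_pos: [653.9, 10.9, 304.6]
tcp_rot: [-3.139, -0.002, 2.187]
contact_force: [-0.6, -0.2, 0.1]
grip_width: 91.6
finger_force: 0.0
```

>>> carry_out:
  plan:
    - {"tx": 0.5, "ty": 0, "tz": -15, "rx": 0, "ry": 0, "rz": 0}
    - {"tx": 0, "ty": 0, "tz": -20, "rx": 0, "ry": 0, "rz": 0}
    - {"tx": 0, "ty": 0, "tz": -15, "rx": 0, "ry": 0, "rz": 0}
    - {"tx": 0, "ty": 0, "tz": -10, "rx": 0, "ry": 0, "rz": 0}
    - {"tx": 0, "ty": 0, "tz": 0, "rx": 0, "ry": 0, "rz": 0}
    - {"tx": 0, "ty": 0, "tz": 0, "rx": 0, "ry": 0, "rz": 0}

```text
time: 8.1
tool_pos: [654.9, 10.9, 247.4]
tcp_rot: [3.141, 0.0, 2.186]
contact_force: [0.4, -1.0, 0.3]
grip_width: 91.8
finger_force: 0.0
```

>>> carry_out:
  plan:
    - {"tx": 0, "ty": 0, "tz": 0, "rx": 0, "ry": 0, "rz": 0}
    - {"tx": 0, "ty": 0, "tz": 0, "rx": 0, "ry": 0, "rz": 0}
    - {"tx": 0, "ty": 0, "tz": 0, "rx": 0, "ry": 0, "rz": 0}
    - {"tx": 0, "ty": 0, "tz": 0, "rx": 0, "ry": 0, "rz": 0}
    - {"tx": 0, "ty": 0, "tz": 0, "rx": 0, "ry": 0, "rz": 0}
    - {"tx": 0, "ty": 0, "tz": 0, "rx": 0, "ry": 0, "rz": 0}
    - {"tx": 0, "ty": 0, "tz": 0, "rx": 0, "ry": 0, "rz": 0}
    - {"tx": 0, "ty": 0, "tz": 0, "rx": 0, "ry": 0, "rz": 0}
  gripper: 1

```text
time: 8.9
tool_pos: [655.1, 10.9, 246.7]
tcp_rot: [3.142, -0.0, 2.185]
contact_force: [0.6, 0.0, -0.2]
grip_width: 32.2
finger_force: 0.0
```

```bash
python3 - <<'E'
from h import *
o=bot.get_obs(); print({k:np.round(o[k],3) for k in('time','joint_positions','tool_pos','tcp_rot','contact_force','moment','grip_width','finger_force')})
E
```

```text
{'time': np.float64(8.9), 'joint_positions': array([-0.1  ,  0.579,  1.085,  0.   ,  1.477, -0.714]), 'tool_pos': array([655.08 ,  10.854, 246.71 ]), 'tcp_rot': array([ 3.142, -0.   ,  2.185]), 'contact_force': array([ 0.552,  0.009, -0.18 ]), 'moment': array([-0.058,  0.005,  0.018]), 'grip_width': np.float64(32.185), 'finger_force': np.float64(0.0)}
```

>>> carry_out:
  plan:
    - {"tx": 0, "ty": 0, "tz": -1.5, "rx": 0, "ry": 0, "rz": 0}
    - {"tx": 0, "ty": 0, "tz": 0, "rx": 0, "ry": 0, "rz": 0}
    - {"tx": 0, "ty": 0, "tz": 0, "rx": 0, "ry": 0, "rz": 0}
    - {"tx": 0, "ty": 0, "tz": 0, "rx": 0, "ry": 0, "rz": 0}
    - {"tx": 0, "ty": 0, "tz": 0, "rx": 0, "ry": 0, "rz": 0}

```text
time: 9.4
tool_pos: [653.6, 9.8, 244.9]
tcp_rot: [-3.138, -0.001, 2.184]
contact_force: [-5.0, -4.0, 2.1]
grip_width: 13.8
finger_force: 30.0
```

```bash
cat > arc.py <<'E'
import sys,math
a0,da,n,dz=map(float,sys.argv[1:]) # start angle of grip point, step, rows
for i in range(int(n)):
    a=a0+i*da; b=a+da
    print(i,'tx %.1f ty %.1f tz %.2f'%(60*(math.cos(b)-math.cos(a)),60*(math.sin(b)-math.sin(a)),dz))
E
python3 arc.py -0.956 -0.1309 24 -0.42; python3 -c "
from plant import bot
o=bot.get_obs();print(o['moment'],o['tool_pos'])"
```

```text
0 tx -6.7 ty -4.1 tz -0.42
1 tx -7.2 ty -3.2 tz -0.42
2 tx -7.5 ty -2.2 tz -0.42
3 tx -7.8 ty -1.2 tz -0.42
4 tx -7.8 ty -0.2 tz -0.42
5 tx -7.8 ty 0.8 tz -0.42
6 tx -7.6 ty 1.8 tz -0.42
7 tx -7.3 ty 2.8 tz -0.42
8 tx -6.9 ty 3.7 tz -0.42
9 tx -6.3 ty 4.6 tz -0.42
10 tx -5.7 ty 5.4 tz -0.42
11 tx -4.9 ty 6.1 tz -0.42
12 tx -4.1 ty 6.7 tz -0.42
13 tx -3.2 ty 7.2 tz -0.42
14 tx -2.2 ty 7.5 tz -0.42
15 tx -1.2 ty 7.8 tz -0.42
16 tx -0.2 ty 7.8 tz -0.42
17 tx 0.8 ty 7.8 tz -0.42
18 tx 1.8 ty 7.6 tz -0.42
19 tx 2.8 ty 7.3 tz -0.42
20 tx 3.7 ty 6.9 tz -0.42
21 tx 4.6 ty 6.3 tz -0.42
22 tx 5.4 ty 5.7 tz -0.42
23 tx 6.1 ty 4.9 tz -0.42
[-0.66351486  0.90468407  0.07618068] [653.62929871   9.80360477 244.88510232]
```

Gripped at an opening of 13.8 mm and 30 N. Now the first half turn.

>>> carry_out:
  plan:
    - {"tx": -7.7, "ty": -4.9, "tz": -0.4, "rx": 0, "ry": 0, "rz": -0.131}
    - {"tx": -7.2, "ty": -3.2, "tz": -0.4, "rx": 0, "ry": 0, "rz": -0.131}
    - {"tx": -7.5, "ty": -2.2, "tz": -0.4, "rx": 0, "ry": 0, "rz": -0.131}
    - {"tx": -7.8, "ty": -1.2, "tz": -0.4, "rx": 0, "ry": 0, "rz": -0.131}
    - {"tx": -7.8, "ty": -0.2, "tz": -0.5, "rx": 0, "ry": 0, "rz": -0.131}
    - {"tx": -7.8, "ty": 0.8, "tz": -0.4, "rx": 0, "ry": 0, "rz": -0.131}
    - {"tx": -7.6, "ty": 1.8, "tz": -0.4, "rx": 0, "ry": 0, "rz": -0.131}
    - {"tx": -7.3, "ty": 2.8, "tz": -0.4, "rx": 0, "ry": 0, "rz": -0.131}

```text
time: 10.2
tool_pos: [595.3, 3.9, 241.6]
tcp_rot: [3.139, -0.0, 1.131]
contact_force: [6.0, -1.4, -4.7]
grip_width: 14.0
finger_force: 30.1
```

```bash
cat > st.py <<'E'
from h import *
o=bot.get_obs(); print({k:np.round(o[k],3).tolist() for k in('time','joint_positions','tool_pos','tcp_rot','contact_force','moment','grip_width','finger_force')})
d=o['tool_pos'][:2]-[620.2,59.5]; a=np.arctan2(d[1],d[0]); F=o['contact_force']
t=np.array([-np.sin(a),np.cos(a)]) # ccw tangent
print('r',np.hypot(*d).round(1),'ang',a.round(3),'Ftan',(F[:2]@t).round(1),'Frad',(F[:2]@d/np.hypot(*d)).round(1),'M axis',((d[0]*F[1]-d[1]*F[0])/1000).round(3),'Mz',o['moment'][2].round(3),'sum',((d[0]*F[1]-d[1]*F[0])/1000+o['moment'][2]).round(3))
E
python3 st.py
```

```text
{'time': 10.2, 'joint_positions': [-0.122, 0.461, 1.297, -0.001, 1.38, 0.318], 'tool_pos': [595.34, 3.933, 241.586], 'tcp_rot': [3.139, -0.0, 1.131], 'contact_force': [6.024, -1.44, -4.749], 'moment': [-0.186, -0.902, 0.063], 'grip_width': 13.978, 'finger_force': 30.06}
r 60.9 ang -1.991 Ftan 6.1 Frad -1.1 M axis 0.371 Mz 0.063 sum 0.434
```

Turning works: the moment is about 0.43 to 0.5 N m and the radius holds at 60 mm. I continue.

>>> carry_out:
  plan:
    - {"tx": -6.9, "ty": 3.7, "tz": -0.4, "rx": 0, "ry": 0, "rz": -0.131}
    - {"tx": -6.3, "ty": 4.6, "tz": -0.4, "rx": 0, "ry": 0, "rz": -0.131}
    - {"tx": -5.7, "ty": 5.4, "tz": -0.4, "rx": 0, "ry": 0, "rz": -0.131}
    - {"tx": -4.9, "ty": 6.1, "tz": -0.5, "rx": 0, "ry": 0, "rz": -0.131}
    - {"tx": -4.1, "ty": 6.7, "tz": -0.4, "rx": 0, "ry": 0, "rz": -0.131}
    - {"tx": -3.2, "ty": 7.2, "tz": -0.4, "rx": 0, "ry": 0, "rz": -0.131}
    - {"tx": -2.2, "ty": 7.5, "tz": -0.4, "rx": 0, "ry": 0, "rz": -0.131}
    - {"tx": -1.2, "ty": 7.8, "tz": -0.4, "rx": 0, "ry": 0, "rz": -0.131}
    - {"tx": -0.2, "ty": 7.8, "tz": -0.5, "rx": 0, "ry": 0, "rz": -0.131}
    - {"tx": 0.8, "ty": 7.8, "tz": -0.4, "rx": 0, "ry": 0, "rz": -0.131}
    - {"tx": 1.8, "ty": 7.6, "tz": -0.4, "rx": 0, "ry": 0, "rz": -0.131}

```text
time: 11.3
tool_pos: [563.2, 74.8, 237.0]
tcp_rot: [3.138, -0.003, -0.31]
contact_force: [5.8, -9.5, -4.5]
grip_width: 14.0
finger_force: 30.0
```

>>> carry_out:
  plan:
    - {"tx": 2.8, "ty": 7.3, "tz": -0.4, "rx": 0, "ry": 0, "rz": -0.131}
    - {"tx": 3.7, "ty": 6.9, "tz": -0.5, "rx": 0, "ry": 0, "rz": -0.131}
    - {"tx": 4.6, "ty": 6.3, "tz": -0.4, "rx": 0, "ry": 0, "rz": -0.131}
    - {"tx": 5.4, "ty": 5.7, "tz": -0.4, "rx": 0, "ry": 0, "rz": -0.131}
    - {"tx": 6.1, "ty": 4.9, "tz": -0.4, "rx": 0, "ry": 0, "rz": -0.131}

```text
time: 11.8
tool_pos: [585.2, 105.3, 234.9]
tcp_rot: [3.138, -0.004, -0.965]
contact_force: [1.0, -11.2, -2.5]
grip_width: 13.5
finger_force: 30.0
```

```bash
python3 st.py
```

```text
{'time': 11.8, 'joint_positions': [0.052, 0.467, 1.307, -0.005, 1.369, 2.589], 'tool_pos': [585.19, 105.34, 234.871], 'tcp_rot': [3.138, -0.004, -0.965], 'contact_force': [0.954, -11.217, -2.464], 'moment': [-1.669, 0.018, 0.17], 'grip_width': 13.492, 'finger_force': 30.048}
r 57.7 ang 2.223 Ftan 6.1 Frad -9.5 M axis 0.349 Mz 0.17 sum 0.519
```

Half a turn is done. The true axis comes out near (619.2, 58.0). I release, lift and go back to the other end.

>>> carry_out:
  plan:
    - {"tx": 0, "ty": 0, "tz": 0, "rx": 0, "ry": 0, "rz": 0}
    - {"tx": 0, "ty": 0, "tz": 0, "rx": 0, "ry": 0, "rz": 0}
    - {"tx": 0, "ty": 0, "tz": 0, "rx": 0, "ry": 0, "rz": 0}
    - {"tx": 0, "ty": 0, "tz": 0, "rx": 0, "ry": 0, "rz": 0}
    - {"tx": 0, "ty": 0, "tz": 0, "rx": 0, "ry": 0, "rz": 0}
    - {"tx": 0, "ty": 0, "tz": 10, "rx": 0, "ry": 0, "rz": 0}
    - {"tx": 0, "ty": 0, "tz": 20, "rx": 0, "ry": 0, "rz": 0}
    - {"tx": 0, "ty": 0, "tz": 20, "rx": 0, "ry": 0, "rz": 0}
  gripper: 0.4

```text
time: 12.6
tool_pos: [584.8, 107.9, 286.4]
tcp_rot: [3.141, 0.0, -0.959]
contact_force: [0.9, 0.0, -0.3]
grip_width: 55.4
finger_force: 0.0
```

>>> carry_out:
  plan:
    - {"tx": 3, "ty": -4.4, "tz": 0, "rx": 0, "ry": 0, "rz": 0.143}
    - {"tx": 3, "ty": -4.4, "tz": 0, "rx": 0, "ry": 0, "rz": 0.143}
    - {"tx": 3, "ty": -4.4, "tz": 0, "rx": 0, "ry": 0, "rz": 0.143}
    - {"tx": 3, "ty": -4.4, "tz": 0, "rx": 0, "ry": 0, "rz": 0.143}
    - {"tx": 3, "ty": -4.4, "tz": 0, "rx": 0, "ry": 0, "rz": 0.143}
    - {"tx": 3, "ty": -4.4, "tz": 0, "rx": 0, "ry": 0, "rz": 0.143}
    - {"tx": 3, "ty": -4.4, "tz": 0, "rx": 0, "ry": 0, "rz": 0.143}
    - {"tx": 3, "ty": -4.4, "tz": 0, "rx": 0, "ry": 0, "rz": 0.143}
    - {"tx": 3, "ty": -4.4, "tz": 0, "rx": 0, "ry": 0, "rz": 0.143}
    - {"tx": 3, "ty": -4.4, "tz": 0, "rx": 0, "ry": 0, "rz": 0.143}
    - {"tx": 3, "ty": -4.4, "tz": 0, "rx": 0, "ry": 0, "rz": 0.143}

```text
time: 13.7
tool_pos: [618.1, 59.3, 286.2]
tcp_rot: [3.141, -0.001, 0.62]
contact_force: [-0.2, -0.6, -0.1]
grip_width: 55.2
finger_force: 0.0
```

>>> carry_out:
  plan:
    - {"tx": 3, "ty": -4.4, "tz": 0, "rx": 0, "ry": 0, "rz": 0.143}
    - {"tx": 3, "ty": -4.4, "tz": 0, "rx": 0, "ry": 0, "rz": 0.143}
    - {"tx": 3, "ty": -4.4, "tz": 0, "rx": 0, "ry": 0, "rz": 0.143}
    - {"tx": 3, "ty": -4.4, "tz": 0, "rx": 0, "ry": 0, "rz": 0.143}
    - {"tx": 3, "ty": -4.4, "tz": 0, "rx": 0, "ry": 0, "rz": 0.143}
    - {"tx": 3, "ty": -4.4, "tz": 0, "rx": 0, "ry": 0, "rz": 0.143}
    - {"tx": 3, "ty": -4.4, "tz": 0, "rx": 0, "ry": 0, "rz": 0.143}
    - {"tx": 3, "ty": -4.4, "tz": 0, "rx": 0, "ry": 0, "rz": 0.143}
    - {"tx": 3, "ty": -4.4, "tz": 0, "rx": 0, "ry": 0, "rz": 0.143}
    - {"tx": 3, "ty": -4.4, "tz": 0, "rx": 0, "ry": 0, "rz": 0.143}
    - {"tx": 3, "ty": -4.4, "tz": 0, "rx": 0, "ry": 0, "rz": 0.143}
    - {"tx": 0, "ty": 0, "tz": 0, "rx": 0, "ry": 0, "rz": 0}

```text
time: 14.9
tool_pos: [651.2, 10.5, 285.9]
tcp_rot: [3.141, 0.001, 2.188]
contact_force: [-0.7, -0.1, 0.6]
grip_width: 54.7
finger_force: 0.0
```

>>> carry_out:
  plan:
    - {"tx": 2, "ty": -1.6, "tz": -10, "rx": 0, "ry": 0, "rz": -0.01}
    - {"tx": 0, "ty": 0, "tz": -20, "rx": 0, "ry": 0, "rz": 0}
    - {"tx": 0, "ty": 0, "tz": -15, "rx": 0, "ry": 0, "rz": 0}
    - {"tx": 0, "ty": 0, "tz": -6, "rx": 0, "ry": 0, "rz": 0}

```text
time: 15.3
tool_pos: [652.0, 9.7, 232.0]
tcp_rot: [-3.139, -0.002, 2.174]
contact_force: [0.4, 0.8, -0.0]
grip_width: 54.9
finger_force: 0.0
```

>>> carry_out:
  plan:
    - {"tx": 0, "ty": 0, "tz": 0, "rx": 0, "ry": 0, "rz": 0}
    - {"tx": 0, "ty": 0, "tz": 0, "rx": 0, "ry": 0, "rz": 0}
    - {"tx": 0, "ty": 0, "tz": 0, "rx": 0, "ry": 0, "rz": 0}
    - {"tx": 0, "ty": 0, "tz": 0, "rx": 0, "ry": 0, "rz": 0}
    - {"tx": 0, "ty": 0, "tz": 0, "rx": 0, "ry": 0, "rz": 0}
    - {"tx": 0, "ty": 0, "tz": 0, "rx": 0, "ry": 0, "rz": 0}
    - {"tx": 0, "ty": 0, "tz": 0, "rx": 0, "ry": 0, "rz": 0}
    - {"tx": 0, "ty": 0, "tz": 0, "rx": 0, "ry": 0, "rz": 0}
  gripper: 1

```text
time: 16.1
tool_pos: [652.8, 9.3, 234.6]
tcp_rot: [3.141, 0.0, 2.177]
contact_force: [-2.0, -1.0, 2.5]
grip_width: 14.0
finger_force: 30.0
```

```bash
sed -i 's/620.2,59.5/619.2,58.0/' st.py; python3 st.py
```

```text
{'time': 16.1, 'joint_positions': [-0.103, 0.58, 1.116, -0.0, 1.445, -0.709], 'tool_pos': [652.847, 9.309, 234.614], 'tcp_rot': [3.141, 0.0, 2.177], 'contact_force': [-1.966, -0.987, 2.546], 'moment': [-0.179, 0.298, 0.014], 'grip_width': 13.989, 'finger_force': 30.0}
r 59.2 ang -0.966 Ftan -2.2 Frad -0.3 M axis -0.129 Mz 0.014 sum -0.115
```

>>> carry_out:
  plan:
    - {"tx": -7.1, "ty": -4.3, "tz": -0.4, "rx": 0, "ry": 0, "rz": -0.131}
    - {"tx": -7.2, "ty": -3.2, "tz": -0.4, "rx": 0, "ry": 0, "rz": -0.131}
    - {"tx": -7.5, "ty": -2.2, "tz": -0.4, "rx": 0, "ry": 0, "rz": -0.131}
    - {"tx": -7.8, "ty": -1.2, "tz": -0.4, "rx": 0, "ry": 0, "rz": -0.131}
    - {"tx": -7.8, "ty": -0.2, "tz": -0.5, "rx": 0, "ry": 0, "rz": -0.131}
    - {"tx": -7.8, "ty": 0.8, "tz": -0.4, "rx": 0, "ry": 0, "rz": -0.131}
    - {"tx": -7.6, "ty": 1.8, "tz": -0.4, "rx": 0, "ry": 0, "rz": -0.131}
    - {"tx": -7.3, "ty": 2.8, "tz": -0.4, "rx": 0, "ry": 0, "rz": -0.131}

```text
time: 16.9
tool_pos: [594.7, 4.3, 231.3]
tcp_rot: [3.137, -0.003, 1.124]
contact_force: [8.4, 3.3, -2.2]
grip_width: 14.1
finger_force: 30.0
```

```bash
python3 st.py
```

```text
{'time': 16.9, 'joint_positions': [-0.122, 0.465, 1.32, 0.002, 1.351, 0.324], 'tool_pos': [594.678, 4.307, 231.319], 'tcp_rot': [3.137, -0.003, 1.124], 'contact_force': [8.366, 3.303, -2.225], 'moment': [0.412, -1.296, 0.157], 'grip_width': 14.085, 'finger_force': 30.049}
r 59.0 ang -1.999 Ftan 6.2 Frad -6.5 M axis 0.368 Mz 0.157 sum 0.525
```

>>> carry_out:
  plan:
    - {"tx": -6.9, "ty": 3.7, "tz": -0.4, "rx": 0, "ry": 0, "rz": -0.131}
    - {"tx": -6.3, "ty": 4.6, "tz": -0.4, "rx": 0, "ry": 0, "rz": -0.131}
    - {"tx": -5.7, "ty": 5.4, "tz": -0.4, "rx": 0, "ry": 0, "rz": -0.131}
    - {"tx": -4.9, "ty": 6.1, "tz": -0.5, "rx": 0, "ry": 0, "rz": -0.131}
    - {"tx": -4.1, "ty": 6.7, "tz": -0.4, "rx": 0, "ry": 0, "rz": -0.131}

```text
time: 17.4
tool_pos: [567.6, 30.1, 229.3]
tcp_rot: [3.138, -0.006, 0.469]
contact_force: [11.5, -1.9, -5.1]
grip_width: 14.0
finger_force: 30.1
```

```bash
python3 st.py
```

```text
{'time': 17.4, 'joint_positions': [-0.082, 0.416, 1.404, -0.0, 1.315, 1.021], 'tool_pos': [567.57, 30.143, 229.267], 'tcp_rot': [3.138, -0.006, 0.469], 'contact_force': [11.476, -1.922, -5.126], 'moment': [-0.304, -1.766, 0.269], 'grip_width': 13.973, 'finger_force': 30.126}
r 58.7 ang -2.647 Ftan 7.1 Frad -9.2 M axis 0.419 Mz 0.269 sum 0.688
```

>>> carry_out:
  plan:
    - {"tx": -3.2, "ty": 7.2, "tz": -0.4, "rx": 0, "ry": 0, "rz": -0.131}
    - {"tx": -2.2, "ty": 7.5, "tz": -0.4, "rx": 0, "ry": 0, "rz": -0.131}
    - {"tx": -1.2, "ty": 7.8, "tz": -0.4, "rx": 0, "ry": 0, "rz": -0.131}

```text
time: 17.7
tool_pos: [561.1, 51.6, 228.0]
tcp_rot: [3.138, -0.007, 0.075]
contact_force: [10.7, -6.3, -4.8]
grip_width: 14.1
finger_force: 30.3
```

```bash
python3 st.py
```

```text
{'time': 17.7, 'joint_positions': [-0.043, 0.408, 1.42, -0.002, 1.307, 1.453], 'tool_pos': [561.095, 51.569, 228.048], 'tcp_rot': [3.138, -0.007, 0.075], 'contact_force': [10.673, -6.268, -4.849], 'moment': [-1.026, -1.568, 0.327], 'grip_width': 14.09, 'finger_force': 30.303}
r 58.5 ang -3.031 Ftan 7.4 Frad -9.9 M axis 0.433 Mz 0.327 sum 0.759
```

The moment is rising (0.52, 0.69, 0.76), so the platen may be touching. I go on in small steps with a settled reading after each.

>>> carry_out:
  plan:
    - {"tx": 0, "ty": 0, "tz": 0, "rx": 0, "ry": 0, "rz": 0}
    - {"tx": -0.4, "ty": 3.9, "tz": -0.2, "rx": 0, "ry": 0, "rz": -0.065}
    - {"tx": 0.1, "ty": 3.9, "tz": -0.2, "rx": 0, "ry": 0, "rz": -0.065}

```text
time: 18.0
tool_pos: [560.8, 58.8, 227.7]
tcp_rot: [3.139, -0.007, -0.052]
contact_force: [9.9, -7.7, -3.1]
grip_width: 14.0
finger_force: 30.4
```

```bash
python3 st.py; python3 - <<'E'
from plant import bot
import cv2,numpy as np
im=bot.capture('side')
cv2.imwrite('pics/s3.png',cv2.resize(im[215:305,270:390,::-1],None,fx=6,fy=6,interpolation=cv2.INTER_CUBIC))
E
python3 st.py
```

```text
{'time': 18.0, 'joint_positions': [-0.03, 0.409, 1.419, -0.003, 1.307, 1.594], 'tool_pos': [560.81, 58.765, 227.654], 'tcp_rot': [3.139, -0.007, -0.052], 'contact_force': [9.909, -7.702, -3.136], 'moment': [-1.232, -1.301, 0.392], 'grip_width': 13.968, 'finger_force': 30.413}
r 58.4 ang 3.128 Ftan 7.6 Frad -10.0 M axis 0.442 Mz 0.392 sum 0.834
{'time': 18.05, 'joint_positions': [-0.029, 0.409, 1.419, -0.003, 1.307, 1.598], 'tool_pos': [560.809, 59.239, 227.603], 'tcp_rot': [3.139, -0.007, -0.055], 'contact_force': [9.292, -5.09, -3.205], 'moment': [-0.937, -1.373, 0.301], 'grip_width': 14.084, 'finger_force': 30.289}
r 58.4 ang 3.12 Ftan 4.9 Frad -9.4 M axis 0.286 Mz 0.301 sum 0.587
```

View pics/s3.png

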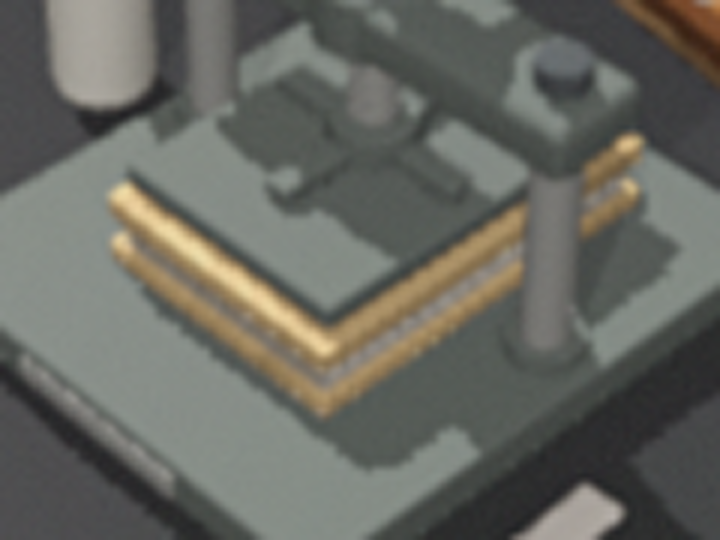

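The platen's lower near corner is at about side (325,268.7) and the stack's top near corner at about (325.5,272.5), so the platen is on the stack or nearly so. I check the heights and take averaged readings.

```bash
python3 - <<'E'
from h import *
p=np.array([619.8,58.6,.1827])
def zfit(uv,xy): 
    return least_squares(lambda z:proj('side',place(p,[*xy,z[0]]))[0]-np.array(uv),[60]).x[0]
off=np.array([270,215])
for nm,c,xy in[('stack top near',(333,347),(-100,-72)),('stack bot near',(322,414),(-100,-72)),('stack top left',(110,200),(-100,68)),('stack bot left',(112,252),(-100,68)),('stack top right',(641,140),(100,-72)),('platen bot near',(330,322),(-90,-66)),('platen bot left',(130,178),(-90,66))]:
    uv=np.array(c)/6+off-.42; z=zfit(uv,xy); print(nm,uv.round(1),z.round(1),(proj('side',place(p,[*xy,z]))[0]-uv).round(1))
E
python3 - <<'E'
import subprocess
from plant import bot
for i in range(3): bot.capture('top'); print(subprocess.run('echo',shell=True) and '',end=''); o=bot.get_obs(); print(o['time'],o['contact_force'].round(1),o['moment'].round(3),o['tool_pos'].round(2),o['tcp_rot'][2].round(4))
E
```

```text
stack top near [325.1 272.4] 71.1 [-2.1  0. ]
stack bot near [323.2 283.6] 31.3 [-0.2  0. ]
stack top left [287.9 247.9] 63.2 [-0.9  0.1]
stack bot left [288.2 256.6] 31.9 [-0.6  0. ]
stack top right [376.4 237.9] 67.5 [-0.2 -0. ]
platen bot near [324.6 268.2] 74.7 [-0.3  0. ]
platen bot left [291.2 244.2] 71.4 [-1.1  0.1]



18.1 [10.2 -4.2 -3. ] [-0.779 -1.348  0.296] [560.79  59.25 227.63] -0.051
18.15 [11.1 -4.9 -3.2] [-0.791 -1.304  0.236] [560.8   59.27 227.63] -0.0496
18.2 [ 9.4 -4.5 -3.4] [-0.749 -1.35   0.248] [560.81  59.25 227.62] -0.0494
```

>>> carry_out:
  plan:
    - {"tx": 0.1, "ty": 1.8, "tz": -0.1, "rx": 0, "ry": 0, "rz": -0.03}
    - {"tx": 0.1, "ty": 1.8, "tz": -0.1, "rx": 0, "ry": 0, "rz": -0.03}

```text
time: 18.4
tool_pos: [561.0, 62.1, 227.5]
tcp_rot: [3.139, -0.007, -0.111]
contact_force: [9.5, -8.3, -2.5]
grip_width: 14.2
finger_force: 30.5
```

```bash
python3 st.py|tail -1
```

```text
r 58.4 ang 3.071 Ftan 7.6 Frad -10.1 M axis 0.443 Mz 0.446 sum 0.889
```

>>> carry_out:
  plan:
    - {"tx": 0.2, "ty": 1.8, "tz": -0.1, "rx": 0, "ry": 0, "rz": -0.03}

```text
time: 18.5
tool_pos: [561.1, 63.8, 227.4]
tcp_rot: [3.139, -0.007, -0.141]
contact_force: [9.1, -7.6, -2.2]
grip_width: 14.2
finger_force: 30.5
```

```bash
python3 st.py|tail -1
```

```text
r 58.4 ang 3.042 Ftan 6.7 Frad -9.8 M axis 0.391 Mz 0.441 sum 0.831
```

>>> carry_out:
  plan:
    - {"tx": 0.2, "ty": 1.8, "tz": -0.1, "rx": 0, "ry": 0, "rz": -0.03}

```text
time: 18.6
tool_pos: [561.3, 65.5, 227.3]
tcp_rot: [3.139, -0.007, -0.171]
contact_force: [9.3, -8.6, -2.7]
grip_width: 14.1
finger_force: 30.5
```

```bash
python3 st.py
```

```text
{'time': 18.6, 'joint_positions': [-0.017, 0.412, 1.415, -0.004, 1.308, 1.725], 'tool_pos': [561.337, 65.51, 227.271], 'tcp_rot': [3.139, -0.007, -0.171], 'contact_force': [9.295, -8.565, -2.699], 'moment': [-1.355, -1.19, 0.392], 'grip_width': 14.147, 'finger_force': 30.506}
r 58.3 ang 3.013 Ftan 7.3 Frad -10.3 M axis 0.426 Mz 0.392 sum 0.818
```

The moment while turning is about 0.83 to 0.85 N m, which means about 105 N. The travel of about 2.7 mm since contact agrees. I let go and withdraw.

>>> carry_out:
  plan:
    - {"tx": 0, "ty": 0, "tz": 0, "rx": 0, "ry": 0, "rz": 0}
    - {"tx": 0, "ty": 0, "tz": 0, "rx": 0, "ry": 0, "rz": 0}
    - {"tx": 0, "ty": 0, "tz": 0, "rx": 0, "ry": 0, "rz": 0}
    - {"tx": 0, "ty": 0, "tz": 0, "rx": 0, "ry": 0, "rz": 0}
    - {"tx": 0, "ty": 0, "tz": 0, "rx": 0, "ry": 0, "rz": 0}
    - {"tx": 0, "ty": 0, "tz": 0, "rx": 0, "ry": 0, "rz": 0}
    - {"tx": 0, "ty": 0, "tz": 0, "rx": 0, "ry": 0, "rz": 0}
    - {"tx": 0, "ty": 0, "tz": 10, "rx": 0, "ry": 0, "rz": 0}
    - {"tx": 0, "ty": 0, "tz": 25, "rx": 0, "ry": 0, "rz": 0}
    - {"tx": 0, "ty": 0, "tz": 25, "rx": 0, "ry": 0, "rz": 0}
    - {"tx": 0, "ty": 0, "tz": 25, "rx": 0, "ry": 0, "rz": 0}
  gripper: 0.3

```text
time: 19.7
tool_pos: [558.5, 67.7, 313.6]
tcp_rot: [-3.142, -0.001, -0.169]
contact_force: [0.6, 0.1, -1.4]
grip_width: 64.2
finger_force: 0.0
```

>>> carry_out:
  plan:
    - {"tx": -20, "ty": 20, "tz": 0, "rx": 0, "ry": 0, "rz": 0}
    - {"tx": -20, "ty": 30, "tz": 0, "rx": 0, "ry": 0, "rz": 0}
    - {"tx": -20, "ty": 40, "tz": 0, "rx": 0, "ry": 0, "rz": 0}
    - {"tx": -20, "ty": 40, "tz": 0, "rx": 0, "ry": 0, "rz": 0}
    - {"tx": -20, "ty": 40, "tz": 0, "rx": 0, "ry": 0, "rz": 0}
    - {"tx": -20, "ty": 40, "tz": 0, "rx": 0, "ry": 0, "rz": 0}
    - {"tx": -10, "ty": 20, "tz": 0, "rx": 0, "ry": 0, "rz": 0}
    - {"tx": 0, "ty": 0, "tz": 0, "rx": 0, "ry": 0, "rz": 0}
    - {"tx": 0, "ty": 0, "tz": 0, "rx": 0, "ry": 0, "rz": 0}

```text
time: 20.6
tool_pos: [428.6, 297.7, 312.4]
tcp_rot: [3.141, -0.001, -0.168]
contact_force: [0.2, -0.4, -1.4]
grip_width: 64.6
finger_force: 0.0
```

```bash
python3 - <<'E'
from plant import bot
import cv2,numpy as np
a=bot.capture('side');b=bot.capture('top')
a=cv2.resize(a[165:315,250:405,::-1],None,fx=2.6,fy=2.6,interpolation=cv2.INTER_CUBIC);b=cv2.resize(b[150:300,225:375,::-1],None,fx=2.6,fy=2.6,interpolation=cv2.INTER_CUBIC)
cv2.imwrite('pics/e.png',np.hstack([a,b]))
E
```

```text
(no output)
```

View pics/e.png

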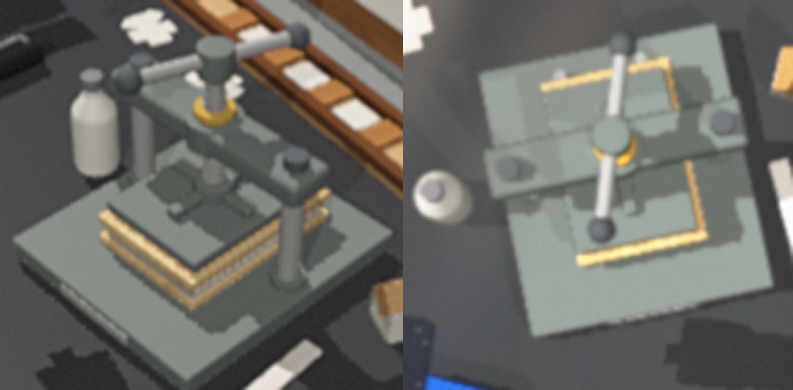

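The final picture shows the platen resting on the stack, and the stack's back edge at the pins, top about (278,183) to (327,174). The handle is free, and the bottle, house and folder in view are where they were.

```bash
python3 -c "
from plant import bot
print(bot.close_job())"
```

```text
the job is handed in; nothing more can be done
None
```

The stack is home against both stop pins, square and about 2 mm off centre. It is clamped at about 105 N, estimated from the turning moment, with the handle released and the job handed in at about 21 s.

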